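# Slide the clipboard out over the table's front edge

### The job

Without picking it up, slide the clipboard across the table towards the front edge (the robot's side) until its foot, the end without the clip, sticks out 5 cm beyond that edge, with the clipboard square to the edge, so that the next person can take hold of it there. Just push it with the fingertips so that it stays flat on the table all the way, and leave the other things on the table where they are.

Things in the scene. Friction and masses are not known exactly. Their poses are not given: they have to be found in the camera images.
- clipboard_1: loose clipboard lying flat, dark board 315 x 226 mm, 3 mm thick, with a check sheet, about 0.15 to 0.3 kg; origin at the centre of its underside; x axis along its length from the foot (-158 mm) to the clip end (+158 mm), y across it (+-113 mm), z up. Square when x points along world +x. The top is plain and flat from x = -158 to +105 mm; it slides under a few newtons, but fingertips pressed on the flat top just skid over it: push against the clip or an edge
- board_clip (a point): middle of the back face of the raised metal clip (the face towards the clip end), at x = +148 mm, y = 0 on the clipboard, 8 mm above the table. The clip reaches from x = +111 to +148 mm, y = -55 to +55 mm, up to 16 mm above the table; the 10 mm of board beyond it, to the end, is flat
- table_point (a point): a fixed point on the table top (z = 0); the table's straight front edge, on the robot's side, runs along world y exactly 140 mm nearer the robot than this point (its x minus 0.140 m)
- bottle_left: loose small bottle standing beside the clipboard, 27 mm across, 74 mm tall; origin at the centre of its underside; leave alone
- bottle_right: loose small bottle standing beside the clipboard, 27 mm across, 74 mm tall; origin at the centre of its underside; leave alone
- carton_left: loose carton lying beside the clipboard, 117 x 34 x 34 mm (long along its x); origin at the centre of its underside; leave alone
- carton_right: loose carton standing beside the clipboard, 34 x 34 x 117 mm tall; origin at the centre of its underside; leave alone
- counter: loose hand tally counter beside the clipboard, 46 x 67 x 22 mm; origin at the centre of its underside; leave alone
- tape: loose roll of tape lying flat beside the clipboard, 103 mm across, 25 mm tall; origin at the centre of its underside; leave alone

How it is judged:
By the outcome, as a careful person would: the job done as asked, in the order asked, and still so for the second after the job is handed in, with the robot touching nothing.
It also fails if it takes over 54 s, if anything falls off the work surface, if the arm or the gripper's body presses on something with over 40 N, if the wrist force passes 120 N, or if a joint passes its speed limit or range.

### The arm

A 6-joint arm with a two-finger parallel gripper is mounted at the origin on a cart in front of the work surface, level with it; the furniture and walls round the work are solid. World frame = base frame: x ahead of the robot, y to its left, z up, the work surface at z = 0. Lengths are in m, angles in rad, forces in N, time in s.
With the tool pointing down it reaches from about 0.35 to 0.775 m from the base axis. Payload 5.5 kg.
Tool frame: the origin (TCP) lies midway between the tips of the shut fingers; the grasp point (between the pads) lies 19 mm behind it; x points along the fingers, y is the direction in which the jaws open and shut, and the axes are right-handed (so a half turn about x gives the same grasp; the last joint's range is limited). The gripper opens to 85 mm and grips with 20 to 120 N. Pads are 22 mm wide; open, the fingers measure 114 mm over their backs; the gripper's body (76 mm by 85 mm) begins 54 mm behind the grasp point. The pads swing forward as they close: fully open they stand 13 mm farther back than shut.
Start: joints at [-0.14, 0.313, 0.046, 1.304, 0, 1.431], TCP at [0.575, -0, 0.231] pointing down, gripper open.
Joint ranges: [-2.76, 2.76], [-0.86, 1.69], [-1.03, 1.26], [-2.2, 2.34], [-1.47, 1.5], [-3.14, 3.14]. Speed limits (rad/s): [2.57, 2.57, 3.14, 3.14, 3.14, 3.14].

### API

Orientations are given as a unit quaternion [w, x, y, z].
In Python, from workcell import env, optics, order, models gives the robot as it stands. The module is installed in compiled form; this text tells all that it offers.
- The arm moves only by the tool servo_tool, never from a script. Its argument "moves" is a list of rows, each a list of 5 numbers: the shift along the tool's x, y, z in cm, then the turn about the tool's x in rad, then the closure, from -1 (fully open) to 1 (shut). A call has exactly 10 rows; each row shifts and turns the commanded pose from where the row before left it, along the tool's axes as they then stand; what a row does not reach is not made up. A row lasts 1/8 s, in which the tool goes at most 62.5 mm and 10.7 degrees, less where a joint would pass 70% of its speed; a pose out of reach is approached as far as the arm can. A call is refused whole if a number of a shift passes 6.25 or a number of a turn 0.188, either way. A call with a gripper value outside its range is refused whole. The fingers move at their own pace and stop on an object; "grip_force" is the grip in N (left out, the last holds). Time passes only in rows, so rows that do not move let the fingers close, or fill a call up. It gives the time, the measured TCP pose, the force and the opening at its end, in the units of the state.
- env.get_state(): the state, without advancing time (a new reading comes with each control period).
- optics.read_camera(name): name is "scene" or "side" or "wrist"; returns a dict with "pixels" (400x640x3 uint8, blue, green, red), "vertical_fov" (degrees; the focal length in pixels is half the picture's height over the tangent of half this angle, whatever the lens; pixels are square), "cx", "cy" (the principal point, pixels), "extrinsics" (4x4, takes a point from world to camera coordinates). Camera axes: x right, y up, looking along -z (the intrinsics and any distortion apply to the point x, -y, -z); pixel columns grow to the right and rows downward; lengths in m; the calibration is good to about 2 mm. The wrist camera is an equidistant fisheye: a pixel r from the principal point sees the ray r / f radians off the axis. A picture is of the moment at which its call begins. There is no depth.
- order.hand_in(): hands the job in, once; it reports no verdict.
Trained networks look in a picture, given as the dict that the camera call returned (one of the last four; its "shot" number tells which), for a name from the list of things; names that differ only in an ending like _2 or _b are one class to them, and where a whole thing is asked for, a point or a joint stands for the part that bears it (a point fixed in the world has none). Each returns a list of dicts, best first, with "conf" (0 to 1); they miss things now and then, are a little off and sometimes report something else, mostly with a low value. They report only what shows in the picture. A call takes as long as a camera call.
- models.outline_of(name, picture): "pixels" (400x640 bool, what is visible of it) and "location" ([column, row] in pixels, amid what is visible of it).
- models.pinpoint(name, picture): "location" ([column, row] in pixels: a listed point, or the origin of a listed thing).
The state is a dict: "clock": time; "joint_pos": joint angles; "qvel": joint speeds; "tau": joint torques, N m; "tcp_pos": TCP position; "orientation": TCP orientation; "wrist_force": force on the tool from outside, world axes, zero at the start; "ft_torque": the same for the moment, N m; "finger_gap": finger opening in m.
Only numpy, scipy, OpenCV 4.12 (cv2) and the standard library are available. Lean on these libraries where they do the work, as an engineer would, in place of code of your own. Each camera call takes 0.05 s, during which the arm holds its last target.

## Working session

There is one attempt and no reset: what is moved stays moved. The work goes in short steps, Python scripts to look and compute and a tool call to move; the robot and the scene stay as the last step left them, time stands still between calls to the robot, and variables do not carry over. Pictures are saved under pics/ and viewed, and the job is handed in when it is done.

Besides the shell and the picture viewer there is one more tool, called after ">>>" by a JSON object that holds its "op" and its "data". servo_tool: Moves the arm, as the interface text tells. Its arguments: {"type":"object","properties":{"moves":{"type":"array"},"grip_force":{"type":"number"}},"required":["moves"]}

```bash
mkdir -p pics; cat > h.py <<'E'
import numpy as np, cv2
from workcell import env, optics, order, models
def cam(n):
    p=optics.read_camera(n); return p
def f(p): return 200/np.tan(np.radians(p['vertical_fov'])/2)
def ray(p,uv,fish=False):
    E=np.array(p['extrinsics']);R=E[:3,:3];t=E[:3,3]
    a=(uv[0]-p['cx'])/f(p);b=(uv[1]-p['cy'])/f(p)
    if fish:
        r=np.hypot(a,b); s=np.sin(r)/r if r>1e-9 else 1
        d=np.array([a*s,-b*s,-np.cos(r)])
    else: d=np.array([a,-b,-1])
    return -R.T@t, R.T@d
def onz(p,uv,z=0,fish=False):
    o,d=ray(p,uv,fish); return o+d*(z-o[2])/d[2]
def proj(p,P):
    E=np.array(p['extrinsics']);c=E[:3,:3]@np.array(P)+E[:3,3]
    return np.array([p['cx']+f(p)*c[0]/-c[2],p['cy']-f(p)*c[1]/-c[2]])
E
python3 - <<'E'
from h import *
print(env.get_state())
for n in ['scene','side','wrist']:
    p=cam(n); cv2.imwrite(f'pics/{n}0.png',p['pixels']); fi=n=='wrist'
    print(n,[k for k in p],p['vertical_fov'],p['cx'],p['cy'],onz(p,[p['cx'],p['cy']],0,fi), ray(p,[0,0])[0])
    for nm,z in [('clipboard_1',0),('board_clip',.008),('table_point',0),('bottle_left',0),('bottle_right',0),('carton_left',0),('carton_right',0),('counter',0),('tape',0)]:
        for r in models.pinpoint(nm,p)[:2]:
            print(nm,round(r['conf'],2),np.round(r['location'],1),onz(p,r['location'],z,fi).round(4))
E
```

```text
{'clock': 0.0, 'joint_pos': array([-1.39606772e-01,  3.13989937e-01,  4.49591775e-02,  1.30359582e+00,
        2.43466415e-05,  1.43118639e+00]), 'qvel': array([-5.10434192e-06,  7.79367479e-04,  1.07549777e-03,  2.14137655e-03,
        1.53557300e-03,  7.05403100e-04]), 'tau': array([-2.90074182e-03, -4.80629075e+01,  2.98531097e+01,  1.95313990e-02,
       -3.83516899e-04, -4.27451073e-05]), 'tcp_pos': array([5.74482118e-01, 6.66316290e-05, 2.30406729e-01]), 'orientation': array([ 0.49947861,  0.49961644,  0.50052254, -0.50038157]), 'wrist_force': array([-0.24020218, -0.49672318, -0.22513423]), 'ft_torque': array([ 0.02675126, -0.02231148, -0.01061966]), 'finger_gap': 0.08523994998396872}
scene ['pixels', 'vertical_fov', 'cx', 'cy', 'extrinsics', 'shot'] 46.3290895792533 311.4661914178515 212.0442605642681 [0.58155165 0.08331357 0.        ] [-0.15228791 -0.66507829  0.60580624]
clipboard_1 0.96 [289.5 215.5] [0.5289 0.1099 0.    ]
board_clip 0.75 [338.7 202. ] [0.661  0.0611 0.008 ]
table_point 0.76 [284.5 249.7] [0.418  0.0038 0.    ]
bottle_left 0.62 [329.1 247.8] [ 0.4961 -0.061
[... 842 characters left out ...]
54 0.3502 0.    ]
carton_right 0.78 [341.8 253.1] [ 0.5676 -0.115   0.    ]
counter 0.81 [312.4 269.1] [ 0.4947 -0.1683  0.    ]
tape 0.68 [365.1 176.9] [0.7214 0.3009 0.    ]
wrist ['pixels', 'vertical_fov', 'cx', 'cy', 'extrinsics', 'shot'] 65.70646984690485 321.4262463792311 197.06712841397308 [ 0.57512896 -0.04022069  0.        ] [0.57497242 0.07335684 0.37411996]
clipboard_1 0.71 [276.   83.7] [0.5209 0.101  0.    ]
board_clip 0.56 [397.5 113.1] [0.6657 0.0668 0.008 ]
table_point 0.86 [202.1 171.5] [ 0.4203 -0.0056  0.    ]
bottle_left 0.85 [259.7 218.3] [ 0.4943 -0.0693  0.    ]
carton_right 0.79 [313. 253.] [ 0.5638 -0.1192  0.    ]
counter 0.83 [267.7 278.8] [ 0.4987 -0.1619 -0.    ]
```

View pics/scene0.png

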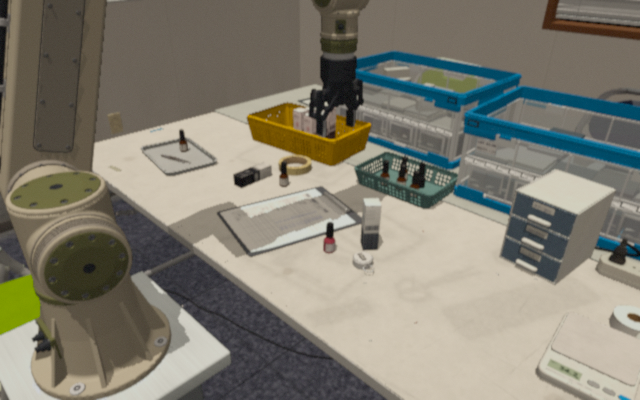

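View pics/side0.png

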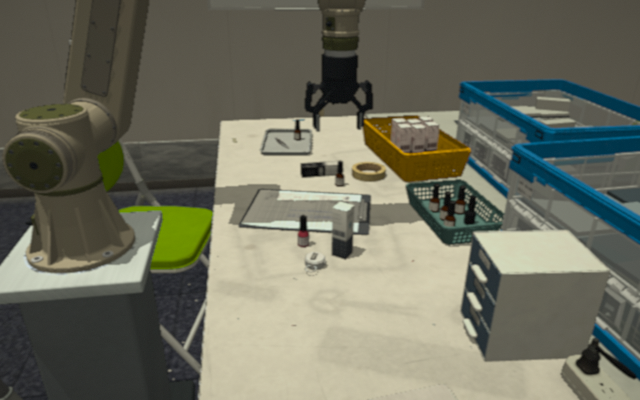

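View pics/wrist0.png

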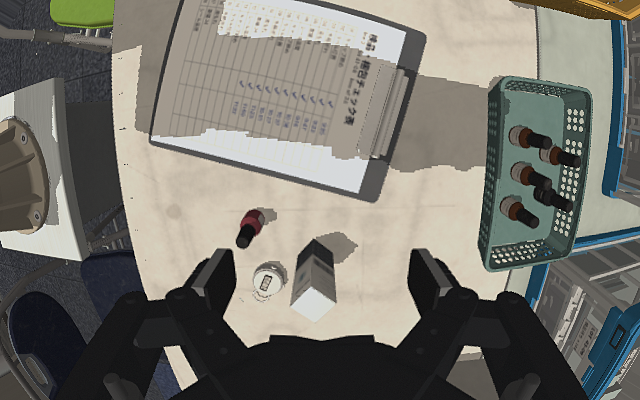

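The scene picture shows the clipboard at about (290,215) px, turned about -17°. Its clip faces away from the robot at (339,202), and bottle_left and carton_right stand to its right. I'll refine the clipboard's pose next.

```bash
cat >> h.py <<'E'
from scipy.optimize import minimize
def projf(p,P,fish):
    if not fish: return proj(p,P)
    E=np.array(p['extrinsics']);c=E[:3,:3]@np.array(P)+E[:3,3]
    x,y,z=c[0],-c[1],-c[2]; rr=np.hypot(x,y); th=np.arctan2(rr,z)
    return np.array([p['cx']+f(p)*th*x/rr,p['cy']+f(p)*th*y/rr])
def board(q,n=12):
    L=np.linspace(-1,1,n); a,b=.1575,.113
    pts=[(t*a,-b) for t in L]+[(a,t*b) for t in L]+[(-t*a,b) for t in L]+[(-a,-t*b) for t in L]
    c,s=np.cos(q[2]),np.sin(q[2])
    return [(q[0]+c*u-s*v,q[1]+s*u+c*v,.003) for u,v in pts]
def fit(shots,q0):
    M=[]
    for n,p in shots:
        r=models.outline_of('clipboard_1',p)
        if not r: print(n,'none');continue
        m=r[0]['pixels'].astype(np.uint8); M.append((n,p,cv2.resize(m*255,None,fx=3,fy=3,interpolation=cv2.INTER_LINEAR)>127)); 
    def cost(q):
        c=0
        for n,p,m in M:
            P=np.array([projf(p,w,n=='wrist') for w in board(q)])
            im=np.zeros(m.shape,np.uint8); cv2.fillPoly(im,[np.round((P*3+1)*16).astype(np.int32)],1,shift=4)
            c+=(im.astype(bool)^m).sum()/m.sum()
        return c
    S=np.array([q0]+[np.array(q0)+d for d in np.diag([.01,.01,.06])])
    r=minimize(cost,q0,method='Nelder-Mead',options=dict(initial_simplex=S,xatol=1e-4,fatol=1e-5))
    return r.x,r.fun
def look(tag,q0,names=('scene','side','wrist')):
    shots=[(n,cam(n)) for n in names]
    for n,p in shots:
        x,c=fit([(n,p)],q0); tp=models.pinpoint('table_point',p); bc=models.pinpoint('board_clip',p)
        t=onz(p,tp[0]['location'],0,n=='wrist') if tp else [np.nan]*2
        b=onz(p,bc[0]['location'],.008,n=='wrist') if bc else [np.nan]*2
        im=p['pixels'].copy(); cv2.polylines(im,[np.array([projf(p,w,n=='wrist') for w in board(x)]).astype(np.int32)],True,(0,0,255),1)
        cv2.imwrite(f'pics/{n}_{tag}.png',im)
        print(n,'pose',x.round(4),'deg',np.degrees(x[2]).round(2),'cost',round(c,3),'tp',np.round(t[:2],4),'clip',np.round(b[:2],4), 'foot-edge', np.round(x[0]-.1575*np.cos(x[2])-(t[0]-.14),4))
E
python3 - <<'E'
from h import *
look('a',[.527,.108,-.3])
E
```

```text
scene pose [ 0.5224  0.1012 -0.2681] deg -15.36 cost 0.046 tp [0.4185 0.0033] clip [0.6555 0.0489] foot-edge 0.092
side pose [ 0.5222  0.1036 -0.2662] deg -15.25 cost 0.204 tp [0.4258 0.005 ] clip [nan nan] foot-edge 0.0845
wrist pose [ 0.5233  0.1023 -0.2711] deg -15.53 cost 0.007 tp [ 0.4214 -0.0007] clip [nan nan] foot-edge 0.0901
```

>>> {"op": "servo_tool", "data": {"moves": [[0,3.9,-1.86,0,-0.6],[0,3.9,-1.86,0,-0.6],[0,3.9,-1.86,0,-0.6],[0,0,0,-0.186,-0.6],[0,0,0,-0.186,-0.6],[0,0,0,-0.186,-0.6],[0,0,0,-0.186,-0.6],[0,0,0,-0.186,-0.6],[0,0,0,-0.186,-0.6],[0,0,0,-0.186,-0.6]]}}

```text
clock: 3.35
tcp_pos: [0.692, 0.0558, 0.2312]
orientation: [0.701, 0.093, 0.701, -0.093]
wrist_force: [-0.4, 0.0, -0.0]
finger_gap: 0.0684
```

>>> {"op": "servo_tool", "data": {"moves": [[3,0,0,0,-0.6],[3,0,0,0,-0.6],[3,0,0,0,-0.6],[3,0,0,0,-0.6],[2,0,0,0,-0.6],[2,0,0,0,-0.6],[1,0,0,0,-0.6],[0,0,0,0,-0.6],[0,0,0,0,-0.6],[0,0,0,0,-0.6]]}}

```text
clock: 4.6
tcp_pos: [0.6928, 0.0558, 0.0625]
orientation: [0.701, 0.095, 0.7, -0.095]
wrist_force: [0.0, 0.4, -0.4]
finger_gap: 0.0684
```

```bash
cat > st.py <<'E'
from h import *
def st():
    s=env.get_state(); w,x,y,z=s['orientation']
    ty=np.array([2*(x*y-w*z),1-2*(x*x+z*z),2*(y*z+w*x)])
    print('t',round(s['clock'],2),'tcp',s['tcp_pos'].round(4),'jaw yaw-90',round(np.degrees(np.arctan2(ty[1],ty[0]))-90,2),'F',s['wrist_force'].round(2),'gap',round(s['finger_gap'],4),'j',np.round(s['joint_pos'],2))
st()
E
python3 - <<'E'
from st import *
look('b',[.523,.1025,-.27])
E
```

```text
t 4.6 tcp [0.6928 0.0558 0.0625] jaw yaw-90 -15.4 F [ 0.02  0.4  -0.36] gap 0.0684 j [-0.03  0.63  0.12  1.06 -0.    0.23]
scene pose [ 0.5217  0.0997 -0.2721] deg -15.59 cost 0.036 tp [ 0.4248 -0.005 ] clip [nan nan] foot-edge 0.0852
side pose [ 0.5224  0.1038 -0.2625] deg -15.04 cost 0.206 tp [0.4125 0.0035] clip [0.6238 0.2332] foot-edge 0.0978
wrist pose [ 0.5225  0.1021 -0.2693] deg -15.43 cost 0.004 tp [nan nan] clip [0.665  0.0629] foot-edge nan
```

View pics/wrist_b.png

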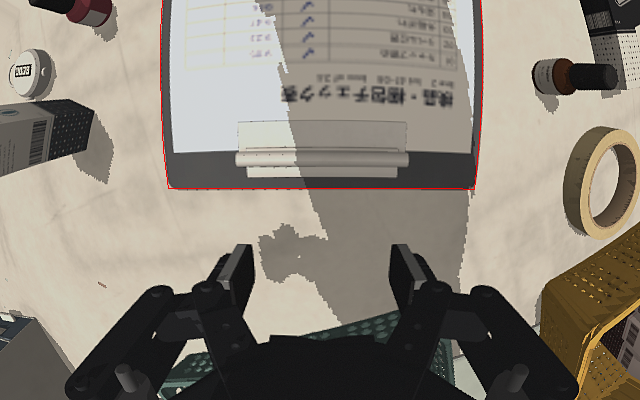

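View pics/side_b.png

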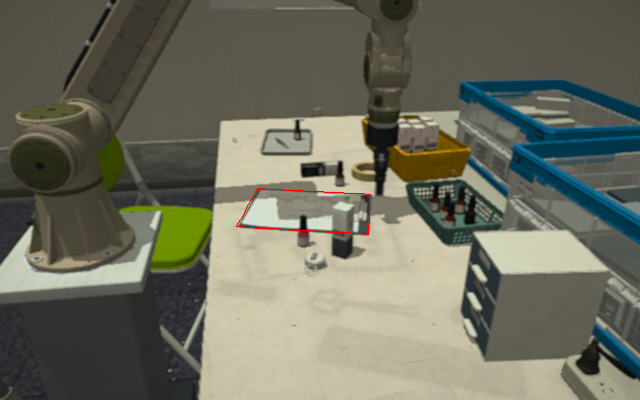

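The wrist picture shows the fingers at (248,245) and (392,245), behind the clip at (322,160) and parallel to it. The fitted outline (red) sits on the board's edges.

>>> {"op": "servo_tool", "data": {"moves": [[2,0,0,0,-0.6],[2,0,0,0,-0.6],[1,0,0,0,-0.6],[0.5,0,0,0,-0.6],[0.25,0,0,0,-0.6],[0,0,0,0,-0.6],[0,0,0,0,-0.6],[0,0,0,0,-0.6],[0,0,0,0,-0.6],[0,0,0,0,-0.6]]}}

```text
clock: 6.45
tcp_pos: [0.6921, 0.0558, 0.0039]
orientation: [0.701, 0.095, 0.701, -0.095]
wrist_force: [-0.7, -0.8, -0.1]
finger_gap: 0.0686
```

```bash
python3 - <<'E'
from st import *
p=cam('wrist'); cv2.imwrite('pics/w_c.png',p['pixels']); 
p=cam('side'); i=p['pixels'][150:270,320:480]; cv2.imwrite('pics/s_c.png',cv2.resize(i,None,fx=5,fy=5,interpolation=cv2.INTER_CUBIC))
E
```

```text
t 6.45 tcp [0.6921 0.0558 0.0039] jaw yaw-90 -15.4 F [-0.66 -0.84 -0.1 ] gap 0.0686 j [-0.04  0.68  0.05  0.95  0.    0.23]
```

View pics/w_c.png

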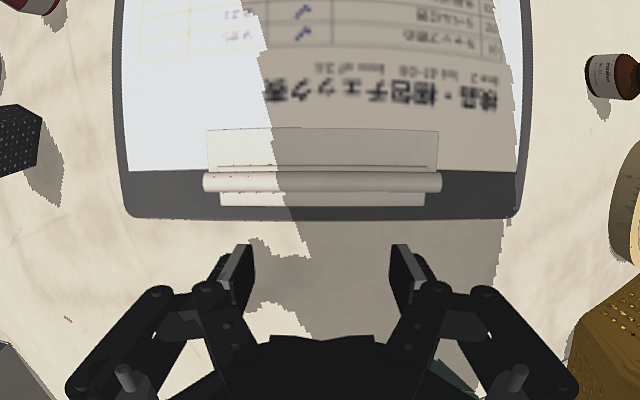

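View pics/s_c.png

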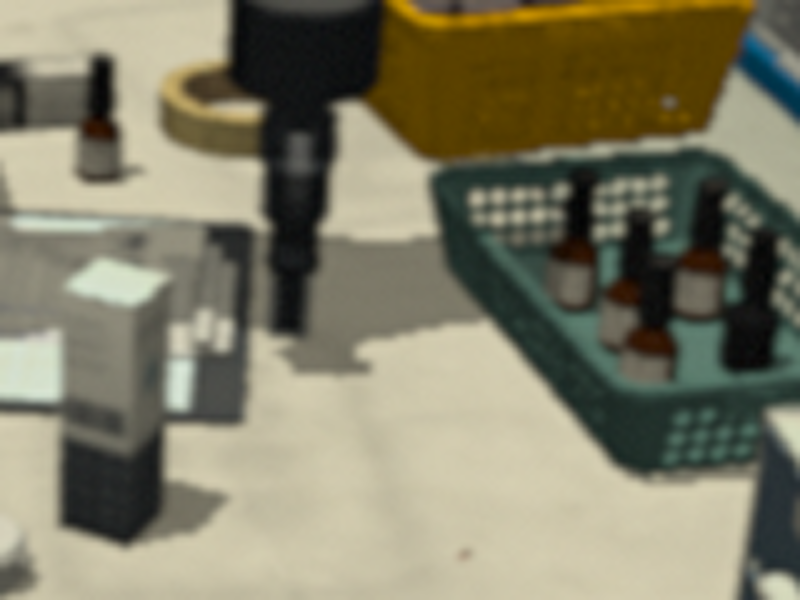

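```bash
python3 - <<'E'
from h import *
p=cam('side')
for z in [0,.005,.01,.015,.02,.025]: print(z,((proj(p,[.681,.0163,z])-[320,150])*5).round(1))
p=cam('wrist')
# inner front lower pad corner seen at
for z in [0,.005,.01,.015,.02,.025]:
  for d in (-1,1):
    o=np.array([.6921,.0558])+d*.034*np.array([.266,.964])-.011*np.array([.964,-.266]); print(z,projf(p,[*o,z],True).round(1))
E
```

```text
0 [282.6 359.7]
0.005 [283.2 350.7]
0.01 [283.8 341.7]
0.015 [284.3 332.7]
0.02 [284.9 323.6]
0.025 [285.5 314.5]
0 [257.6 230.9]
0 [387.9 230.9]
0.005 [255.7 234.7]
0.005 [389.8 234.8]
0.01 [253.7 238.8]
0.01 [391.8 238.9]
0.015 [251.7 243.1]
0.015 [394.  243.2]
0.02 [249.5 247.7]
0.02 [396.3 247.8]
0.025 [247.1 252.6]
0.025 [398.7 252.6]
```

>>> {"op": "servo_tool", "data": {"moves": [[0.35,0,0,0,-0.6],[0.35,0,0,0,-0.6],[0,0,0,0,-0.6],[0,0,-0.4,0,-0.6],[0,0,-0.4,0,-0.6],[0,0,-0.3,0,-0.6],[0,0,-0.2,0,-0.6],[0,0,-0.2,0,-0.6],[0,0,-0.2,0,-0.6],[0,0,-0.2,0,-0.6]]}}

```text
clock: 7.9
tcp_pos: [0.6741, 0.0607, -0.0031]
orientation: [0.701, 0.095, 0.7, -0.095]
wrist_force: [1.9, -0.7, -1.1]
finger_gap: 0.0683
```

```bash
python3 - <<'E'
from st import *
look('d',[.523,.1025,-.27],('wrist','scene'))
E
```

```text
t 7.9 tcp [ 0.6741  0.0607 -0.0031] jaw yaw-90 -15.41 F [ 1.86 -0.66 -1.09] gap 0.0683 j [-0.03  0.65 -0.01  0.91 -0.    0.24]
wrist pose [ 0.5204  0.1027 -0.2695] deg -15.44 cost 0.008 tp [0.6337 0.2549] clip [0.6632 0.0627] foot-edge -0.1251
scene none
scene pose [ 0.523   0.1025 -0.27  ] deg -15.47 cost 0.0 tp [ 0.4135 -0.0078] clip [nan nan] foot-edge 0.0977
```

View pics/wrist_d.png

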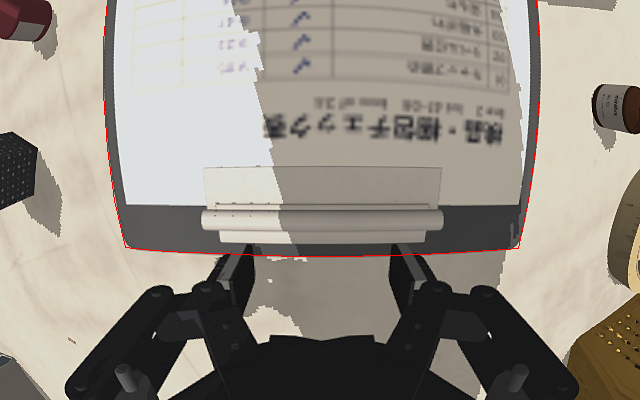

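The fingertips now bear on the back of the clip: 1.9 N, with the fingers at (245,250) and (400,250) over the board's end strip. I'll push and turn in one motion.

>>> {"op": "servo_tool", "data": {"moves": [[0,0.11,-0.34,-0.0068,-0.6],[0,0.11,-0.34,-0.0068,-0.6],[0,0.11,-0.34,-0.0068,-0.6],[0,0.11,-0.34,-0.0068,-0.6],[0,0.11,-0.34,-0.0068,-0.6],[0,0.11,-0.34,-0.0068,-0.6],[0,0.11,-0.34,-0.0068,-0.6],[0,0.11,-0.34,-0.0068,-0.6],[0,0.11,-0.34,-0.0068,-0.6],[0,0.11,-0.34,-0.0068,-0.6]]}}

```text
clock: 9.55
tcp_pos: [0.6432, 0.0796, -0.0031]
orientation: [0.704, 0.071, 0.703, -0.071]
wrist_force: [2.1, -0.0, 0.6]
finger_gap: 0.0682
```

```bash
python3 - <<'E'
from st import *
look('e',[.488,.113,-.20],('wrist','scene'))
E
```

```text
t 9.55 tcp [ 0.6432  0.0796 -0.0031] jaw yaw-90 -11.48 F [ 2.09 -0.01  0.6 ] gap 0.0682 j [-0.    0.6  -0.1   0.87 -0.    0.2 ]
wrist pose [ 0.4871  0.1111 -0.2007] deg -11.5 cost 0.008 tp [nan nan] clip [0.6316 0.0811] foot-edge nan
scene pose [ 0.4847  0.1088 -0.1938] deg -11.1 cost 0.028 tp [0.4217 0.0025] clip [0.6463 0.0901] foot-edge 0.0485
```

View pics/wrist_e.png

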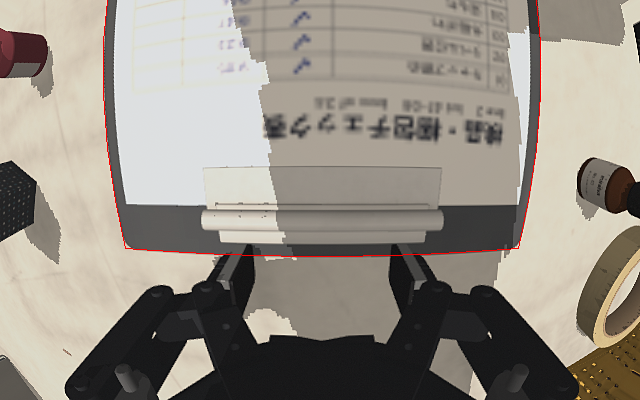

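The board follows without slipping; it stands in the wrist picture exactly as before the push.

>>> {"op": "servo_tool", "data": {"moves": [[0,0.11,-0.34,-0.0068,-0.6],[0,0.11,-0.34,-0.0068,-0.6],[0,0.11,-0.34,-0.0068,-0.6],[0,0.11,-0.34,-0.0068,-0.6],[0,0.11,-0.34,-0.0068,-0.6],[0,0.11,-0.34,-0.0068,-0.6],[0,0.11,-0.34,-0.0068,-0.6],[0,0.11,-0.34,-0.0068,-0.6],[0,0.11,-0.34,-0.0068,-0.6],[0,0.11,-0.34,-0.0068,-0.6]]}}

```text
clock: 11.2
tcp_pos: [0.6115, 0.0962, -0.0032]
orientation: [0.706, 0.047, 0.706, -0.047]
wrist_force: [0.3, -0.2, -1.0]
finger_gap: 0.0684
```

>>> {"op": "servo_tool", "data": {"moves": [[0,0.11,-0.34,-0.0068,-0.6],[0,0.11,-0.34,-0.0068,-0.6],[0,0.11,-0.34,-0.0068,-0.6],[0,0.11,-0.34,-0.0068,-0.6],[0,0.11,-0.34,-0.0068,-0.6],[0,0.11,-0.34,-0.0068,-0.6],[0,0.11,-0.34,-0.0068,-0.6],[0,0.11,-0.34,-0.0068,-0.6],[0,0.11,-0.34,-0.0068,-0.6],[0,0.11,-0.34,-0.0068,-0.6]]}}

```text
clock: 12.45
tcp_pos: [0.5788, 0.1106, -0.0032]
orientation: [0.707, 0.023, 0.707, -0.023]
wrist_force: [1.8, 0.9, -0.8]
finger_gap: 0.068
```

```bash
python3 - <<'E'
from st import *
look('f',[.42,.12,-.065])
E
```

```text
t 12.45 tcp [ 0.5788  0.1106 -0.0032] jaw yaw-90 -3.69 F [ 1.76  0.86 -0.81] gap 0.068 j [ 0.05  0.51 -0.27  0.79 -0.    0.12]
scene pose [ 0.4187  0.1184 -0.0648] deg -3.71 cost 0.029 tp [ 0.4154 -0.0036] clip [0.5628 0.1028] foot-edge -0.0139
side pose [ 0.4172  0.1208 -0.0493] deg -2.83 cost 0.067 tp [0.4186 0.0095] clip [0.5684 0.1028] foot-edge -0.0187
wrist pose [ 0.419   0.1209 -0.0638] deg -3.65 cost 0.008 tp [nan nan] clip [0.5665 0.1116] foot-edge nan
```

View pics/scene_f.png

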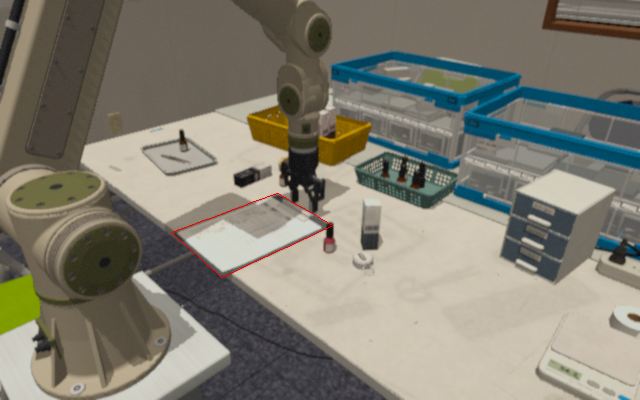

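View pics/wrist_f.png

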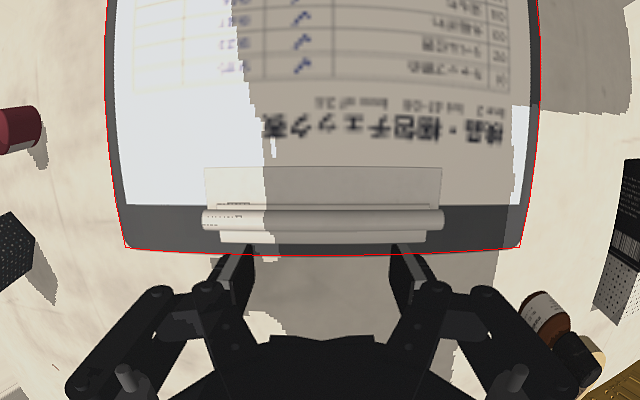

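View pics/side_f.png

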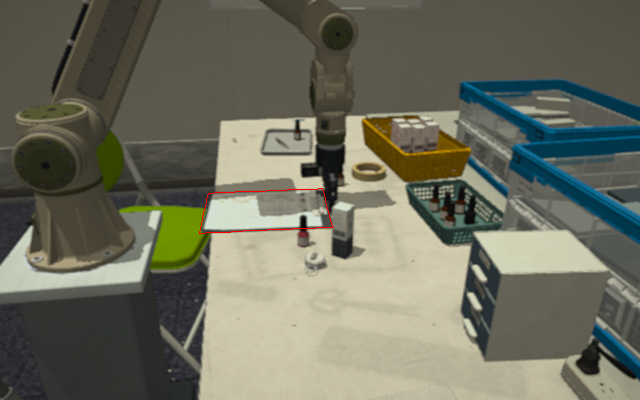

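```bash
python3 - <<'E'
from h import *
for n in ('scene','side'):
    p=cam(n); g=cv2.cvtColor(p['pixels'],cv2.COLOR_BGR2GRAY).astype(np.float32)
    X=np.arange(.24,.32,.0005)
    for y in np.arange(-.5,.6,.06):
        uv=np.array([proj(p,[x,y,0]) for x in X],np.float32)
        if (uv<0).any() or (uv[:,0]>639).any() or (uv[:,1]>399).any(): continue
        v=cv2.remap(g,uv[None,:,0],uv[None,:,1],cv2.INTER_LINEAR)[0]
        d=np.gradient(cv2.GaussianBlur(v[None],(0,0),3)[0]); i=d.argmax(); print(n,round(y,2),X[i].round(4),round(float(d[i]),2))
E
```

```text
scene -0.38 0.2795 5.58
scene -0.32 0.2795 6.01
scene -0.26 0.28 5.76
scene -0.2 0.2795 5.73
scene -0.14 0.279 5.31
scene -0.08 0.279 5.38
scene -0.02 0.2795 5.91
scene 0.04 0.2685 8.36
scene 0.1 0.2705 8.5
scene 0.16 0.2735 8.36
scene 0.22 0.277 6.5
scene 0.28 0.264 2.56
scene 0.34 0.278 4.95
scene 0.4 0.2785 4.03
scene 0.46 0.2805 4.17
scene 0.52 0.279 4.81
scene 0.58 0.278 3.87
side -0.44 0.2815 12.4
side -0.38 0.281 12.82
side -0.32 0.2815 11.84
side -0.26 0.274 10.48
side -0.2 0.281 11.82
side -0.14 0.28 11.69
side -0.08 0.28 10.51
side -0.02 0.281 9.91
side 0.04 0.2635 4.23
side 0.1 0.2655 8.89
side 0.16 0.269 9.86
side 0.22 0.274 5.38
side 0.28 0.2815 3.11
side 0.34 0.28 8.93
side 0.4 0.28 7.73
side 0.46 0.281 7.83
side 0.52 0.2805 6.65
side 0.58 0.281 7.06
```

>>> {"op": "servo_tool", "data": {"moves": [[0,0.13,-0.36,-0.008,-0.6],[0,0.13,-0.36,-0.008,-0.6],[0,0.13,-0.36,-0.008,-0.6],[0,0.13,-0.36,-0.008,-0.6],[0,0.13,-0.36,-0.008,-0.6],[0,0.13,-0.36,-0.008,-0.6],[0,0.13,-0.36,-0.008,-0.6],[0,0.13,-0.36,-0.008,-0.6],[0,0,0,0,-0.6],[0,0,0,0,-0.6]]}}

```text
clock: 14.4
tcp_pos: [0.55, 0.122, -0.0034]
orientation: [0.707, 0.0, 0.707, -0.0]
wrist_force: [0.3, -0.7, 1.0]
finger_gap: 0.068
```

```bash
python3 - <<'E'
from st import *
look('g',[.39,.12,-.0])
E
```

```text
t 14.4 tcp [ 0.55    0.122  -0.0034] jaw yaw-90 -0.04 F [ 0.27 -0.71  0.97] gap 0.068 j [ 0.08  0.47 -0.34  0.76  0.    0.08]
scene pose [0.3891 0.1195 0.0004] deg 0.02 cost 0.015 tp [ 0.4192 -0.004 ] clip [0.545  0.1208] foot-edge -0.0476
side pose [0.3905 0.123  0.0008] deg 0.05 cost 0.051 tp [0.4211 0.0161] clip [0.5356 0.1159] foot-edge -0.0482
wrist pose [ 0.3906  0.122  -0.    ] deg -0.0 cost 0.007 tp [ 0.4193 -0.0018] clip [0.538  0.1214] foot-edge -0.0461
```

View pics/scene_g.png

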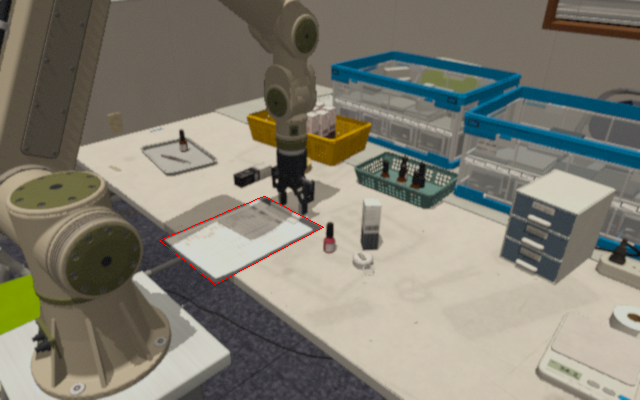

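View pics/wrist_g.png

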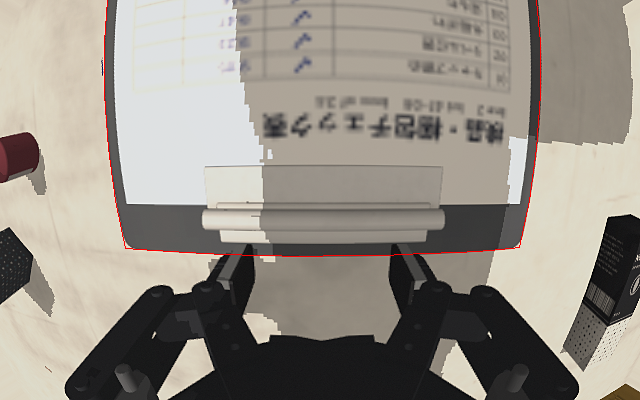

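It is square, sticking out about 47.5 mm. I'll push 2.4 mm more, then back off and rise.

>>> {"op": "servo_tool", "data": {"moves": [[0,0,-0.08,0,-0.6],[0,0,-0.08,0,-0.6],[0,0,-0.08,0,-0.6],[0,0,0,0,-0.6],[0,0,0,0,-0.6],[0,0,0.4,0,-0.6],[0,0,0.8,0,-0.6],[0,0,0.8,0,-0.6],[0,0,0,0,-0.6],[0,0,0,0,-0.6]]}}

```text
clock: 16.25
tcp_pos: [0.568, 0.1219, -0.0034]
orientation: [0.707, 0.0, 0.707, -0.0]
wrist_force: [-0.7, 0.2, -0.8]
finger_gap: 0.0681
```

>>> {"op": "servo_tool", "data": {"moves": [[-1,0,0,0,-0.6],[-2,0,0,0,-0.6],[-3,0,0,0,-0.6],[-3,0,0,0,-0.6],[-3,0,0,0,-0.6],[-3,0,0,0,-0.6],[-3,0,0,0,-0.6],[-2,0,0,0,-0.6],[0,0,0,0,-0.6],[0,0,0,0,-0.6]]}}

```text
clock: 17.5
tcp_pos: [0.5676, 0.122, 0.1963]
orientation: [0.707, 0.0, 0.707, -0.0]
wrist_force: [-1.0, 0.6, -0.3]
finger_gap: 0.0685
```

```bash
python3 - <<'E'
from st import *
look('h',[.387,.122,-.0])
p=cam('scene'); q=cam('side')
for nm in ['bottle_left','bottle_right','carton_left','carton_right','counter','tape']:
    print(nm,[onz(c,models.pinpoint(nm,c)[0]['location'])[:2].round(3) if models.pinpoint(nm,c) else None for c in (p,q)])
E
```

```text
t 17.5 tcp [0.5676 0.122  0.1963] jaw yaw-90 -0.04 F [-1.04  0.6  -0.31] gap 0.0685 j [ 0.07  0.34 -0.01  1.23 -0.    0.07]
scene pose [0.3873 0.1202 0.002 ] deg 0.12 cost 0.014 tp [ 0.4187 -0.0073] clip [0.5318 0.1162] foot-edge -0.0489
side pose [0.3887 0.1231 0.0026] deg 0.15 cost 0.042 tp [0.4139 0.0072] clip [0.5374 0.1138] foot-edge -0.0427
wrist pose [ 0.3882  0.1221 -0.0008] deg -0.05 cost 0.006 tp [0.4211 0.0027] clip [0.5343 0.1214] foot-edge -0.0504
bottle_left [array([ 0.485, -0.073]), array([ 0.484, -0.072])]
bottle_right [array([0.649, 0.263]), array([0.634, 0.252])]
carton_left [array([0.571, 0.332]), array([0.575, 0.348])]
carton_right [array([ 0.567, -0.118]), array([ 0.569, -0.117])]
counter [array([0.424, 0.003]), array([ 0.494, -0.162])]
tape [array([0.733, 0.323]), array([ 0.562, -0.119])]
```

View pics/wrist_h.png

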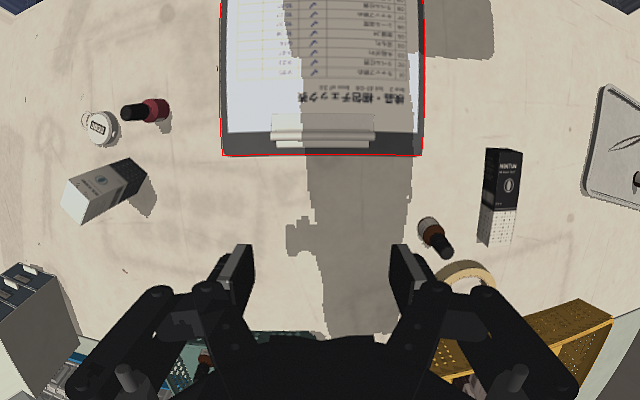

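View pics/scene_h.png

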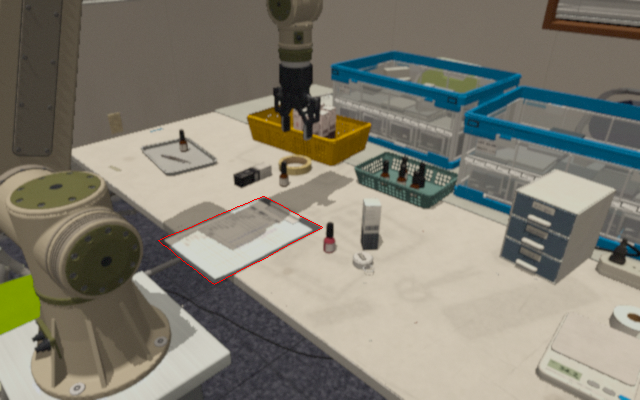

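The arm is clear and nothing else has moved. Measured against the edge in each picture, the foot sticks out about 49.5 mm, square to within 0.2°.

```bash
python3 -c "
from workcell import order; print(order.hand_in())"
```

```text
the job is handed in; nothing more can be done
None
```

The clipboard now lies flat and square to the front edge, with its foot sticking out about 5 cm, and I have handed the job in. I set both fingertips against the back of the clip, slid the board about 13 cm towards the edge while turning it about 15.5°, then backed off and rose clear. The contact forces I read while pushing were about 2 N, and the last reading before I handed it in was at 17.5 s.

- **Overhang:** about 49.7 mm from the scene camera and 49.5 mm from the side camera, each against the table edge seen in its own pictures.
- **Disagreement:** measured from the table_point detections instead, the overhang came out at 48.9 mm (scene), 42.7 mm (side) and 50.4 mm (wrist). Those detections varied by up to about 7 mm between pictures (13 mm at most), so I trusted the measured edge.
- **Squareness:** the three cameras gave 0.12°, 0.15° and -0.05°.
- **Other things:** all six looked standing and undisturbed in the last pictures. The detector gave wrong positions for the counter in the scene picture and the tape in the side picture. Both are visibly in place in the scene picture.

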